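# Seat the jar ledge against its worktop rail

### The job

Push the long wooden jar ledge across the worktop, at its two ends, until its steel back edge lies under both spring clips and flat against the metal rail along its whole length, roughly centred. Bed it in near its ends, first the left end, then the right: push each home with a steady 20 N of the fingers, held for a second, never pressing it on the rail with more than 25 N, so that the ledge stays fully home at both ends when you let go. Keep it flat on the worktop, do not push on the rail, and leave the jars and the mill where they stand.

Things in the scene. Friction and masses are not known exactly. Their poses are not given: they have to be found in the camera images.
- ledge: Loose wooden ledge with five cork rounds on top, 0.3 to 0.65 kg. Board 330 mm long (own y), 90 deep (own x), 30 high; a flat steel tongue, 8 mm high, sticks out 28 mm all along its back (nose radius 4 mm). Origin: on the worktop under the board's centre; x points to the tongue, z up. Front face to push: x = -45 mm; tongue's back edge: x = +73 mm. Too deep to grip; slides with 2 to 7 N.
- ledge_left (a point): Point on the tongue's back edge, 150 mm toward the ledge's +y end, 4 mm above the worktop.
- ledge_right (a point): Point on the tongue's back edge, 150 mm toward the ledge's -y end, 4 mm above the worktop.
- rail: Aluminium rail fixed to the worktop, 340 mm long (own y), 30 deep, 18 high, turned up to 0.25 rad. Origin: on the worktop, in the plane of its front face, at mid-length; x points into the rail, away from the ledge, z up. Its face is rigid: the force climbs steeply once the ledge bears on it. Steel clip housings 34 mm wide at y = -110 and +110 mm reach 34 mm high and overhang the face by 21 mm.
- rail_bar: The plain aluminium bar of the rail, 340 x 30 x 18 mm, on which the ledge comes to bear; same origin and axes as the rail.
- rail_face (a point): Middle of the rail's front face, 4 mm above the worktop, axes as the rail's. The ledge is home when both ends of its back edge are at x = 0 of this frame.
- clip_left: Sprung black roller, 12 mm thick, under the housing near the rail's +y end; origin on its axis, 14 mm in front of the face, 13 mm above the worktop at rest. It rides on to the 8 mm tongue and presses it down with about 3 N: that end takes 3 to 14 N to push over its last 20 mm, and stays where it is left.
- clip_right: The same roller near the rail's -y end.
- jar_a: Bystander: standing spice jar with a red cap, 45 mm across, 106 mm high, behind the rail. Origin under its centre.
- jar_b: Bystander: another such spice jar, behind the rail. Origin under its centre.
- mill: Bystander: light wooden mill, 58 mm across, 130 mm high, beside the rail's -y end. Origin under its centre.

How it is judged:
By the outcome, as a careful person would: the job done as asked, in the order asked, and still so for the second after the job is handed in, with the robot touching nothing.
It also fails if it takes over 72 s, if anything falls off the work surface, if the arm or the gripper's body presses on something with over 40 N, if the wrist force passes 120 N, or if a joint passes its speed limit or range.

### The arm

A 6-joint arm with a two-finger parallel gripper is mounted at the origin on a cart in front of the work surface, level with it; the furniture and walls round the work are solid. World frame = base frame: x ahead of the robot, y to its left, z up, the work surface at z = 0. Lengths are in m, angles in rad, forces in N, time in s.
With the tool pointing down it reaches from about 0.3 to 0.775 m from the base axis. Payload 14.6 kg.
Tool frame: the origin (TCP) lies between the finger pads; the fingertips stand 14 mm ahead of it and the grasp point (between the pads) lies 5 mm behind it; z points along the fingers, y is the line along which they close (so a half turn about z gives the same grasp; the last joint's range is limited). The gripper opens to 94 mm and grips with 3 to 60 N. Pads are 16 mm wide; open, the fingers measure 119 mm over their backs; the gripper's body (75 mm by 177 mm) begins 78 mm behind the grasp point.
Start: joints at [-1.203, 0.3, 1.521, -0, 1.321, -0.067], TCP at [0.232, -0.499, 0.219] pointing down, gripper open.
Joint ranges: [-3.03, 3.03], [-0.79, 2.21], [0.23, 2.52], [-1.04, 4.18], [0, 3.07], [-2.55, 2.55]. Speed limits (rad/s): [2.22, 2.22, 2.57, 3.14, 3.14, 3.14].

### API

Orientations are given as [roll, pitch, yaw] about the fixed x, y, z axes, in that order (R = Rz(yaw) Ry(pitch) Rx(roll)).
In Python, from station import ctrl gives the robot as it stands. The module is installed in compiled form; this text tells all that it offers.
- The arm moves only by the tool move_arm, never from a script. Its argument "targets" is a list of rows, each a list of 7 numbers: the opening, from -1 (shut) to 1 (fully open), then the shift along the tool's x, y, z in units of 50 mm (1.0 is 50 mm), then the turn, a rotation vector about the tool's x, y, z in rad. A call has 1 to 12 rows; each row is the pose to reach, as a shift and turn from the pose commanded when the call began, along the tool's axes at that moment; what a row does not reach only later rows make up. A row lasts 1/10 s, in which the tool goes at most 50 mm and 8.59 degrees, less where a joint would pass 70% of its speed; a pose out of reach is approached as far as the arm can. A call with a gripper value outside its range is refused whole. The fingers move at their own pace and stop on an object; "grip_force" is the grip in N (left out, the last holds). Time passes only in rows, so rows that repeat a pose let the fingers close. It gives the time, the measured TCP pose, the force, the opening and the grip force at its end, in the units of the state.
- ctrl.get_obs(): the state, without advancing time (a new reading comes with each control period).
- ctrl.camera(name): name is "scene" or "top"; returns (picture, depth): 480x640x3 uint8, red, green, blue; 480x640 float32, m along the optical axis (not along the pixel's ray), 0 where there is no reading.
- ctrl.camera_params(name): a dict with "intrinsics" (3x3 intrinsics, pixels), "k1" (the pictures are not rectified: a ray, as slopes to the right and down, at radius r is drawn at 1 + k1 r^2 times it, then the intrinsics apply), "rvec" (rotation vector, rad) and "tvec" (3), from world to camera coordinates, as OpenCV has them. Camera axes: x right, y down, z forward; pixel columns grow to the right and rows downward; lengths in m; the calibration is good to about 2 mm. A picture is of the moment at which its call begins. camera_params takes no time and is no camera call.
- ctrl.hand_in(): hands the job in; it is judged then, once.
Trained networks look in the newest picture that a camera, given by its name, has taken for a name from the list of things; names that differ only in an ending like _2 or _b are one class to them, and where a whole thing is asked for, a point or a joint stands for the part that bears it (a point fixed in the world has none). Each returns a list of dicts, best first, with "score" (0 to 1); they miss things now and then, are a little off and sometimes report something else, mostly with a low value. They report only what shows in the picture. A call takes as long as a camera call.
- ctrl.cut_out(camera, target): "region" (480x640 bool, what is visible of it) and "point" ([column, row] in pixels, amid what is visible of it).
- ctrl.tip_of(camera, target): "point" ([column, row] in pixels: a listed point, or the origin of a listed thing).
The state is a dict: "time_s": time; "qpos": joint angles; "joint_vel": joint speeds; "tau": joint torques, N m; "ee_pos": TCP position; "eef_rot": TCP orientation; "force": force on the tool from outside, world axes, zero at the start; "moment": the same for the moment, N m; "grip_width": finger opening in m; "grip_force": force on a finger pad.
Only numpy, scipy, OpenCV 4.12 (cv2) and the standard library are available. Lean on these libraries where they do the work, as an engineer would, in place of code of your own. Each camera call takes 0.05 s, during which the arm holds its last target. There are 200 camera calls.

## Working session

There is one attempt and no reset: what is moved stays moved. The work goes in short steps, Python scripts to look and compute and a tool call to move; the robot and the scene stay as the last step left them, time stands still between calls to the robot, and variables do not carry over. Pictures are saved under pics/ and viewed, at most 10 in all, crops included, and the job is handed in when it is done.

Besides the shell and the picture viewer there is one more tool, called after "Emit:" as name([rows], argument=value, ...), one row to a line, values as JSON. move_arm: Moves the arm, as the interface text tells. Its arguments: {"type":"object","properties":{"targets":{"type":"array"},"grip_force":{"type":"number"}},"required":["targets"]}

```bash
mkdir -p pics; cat > h.py <<'E'
import numpy as np, cv2
from station import ctrl
from scipy.spatial.transform import Rotation as R
def cam(n):
    p=ctrl.camera_params(n); Rm=cv2.Rodrigues(np.array(p["rvec"],float))[0]
    return np.array(p["intrinsics"],float),float(p["k1"]),Rm,np.array(p["tvec"],float).ravel()
def ray(n,px):
    K,k1,Rm,t=cam(n)
    d=cv2.undistortPoints(np.array(px,float).reshape(-1,1,2),K,np.array([k1,0,0,0.]))[:,0]
    return -Rm.T@t, np.c_[d,np.ones(len(d))]@Rm
def on_plane(n,px,z):
    o,d=ray(n,px); return o+d*((z-o[2])/d[:,2])[:,None]
def deproj(n,px,dep):
    o,d=ray(n,px); return o+d*np.array(dep).reshape(-1,1)
E
python3 - <<'E'
from h import *
for n in("scene","top"):
    im,d=ctrl.camera(n); cv2.imwrite(f"pics/{n}0.png",im[:,:,::-1]); np.savez(f"{n}0.npz",im=im,d=d)
    for t,z in(("ledge",0),("ledge_left",.004),("ledge_right",.004),("rail",0),("rail_face",.004),("clip_left",.013),("clip_right",.013),("mill",0),("jar_a",0)):
        for r in ctrl.tip_of(n,t)[:2]: print(n,t,round(r["score"],2),np.round(r["point"],0),on_plane(n,[r["point"]],z)[0].round(4))
o=ctrl.get_obs(); print(o["time_s"],o["ee_pos"],o["eef_rot"],o["force"],o["grip_width"])
E
```

```text
scene ledge 0.68 [362. 288.] [0.4864 0.026  0.    ]
scene ledge_left 0.56 [280. 324.] [0.5293 0.1925 0.004 ]
scene ledge_right 0.64 [311. 261.] [0.6113 0.0226 0.004 ]
scene ledge_right 0.56 [362. 240.] [ 0.5814 -0.1058  0.004 ]
scene rail 0.65 [314. 263.] [0.6063 0.019  0.    ]
scene rail_face 0.85 [312. 261.] [0.61   0.0211 0.004 ]
scene rail_face 0.23 [234. 265.] [0.7193 0.1263 0.004 ]
scene clip_left 0.53 [372. 208.] [ 0.6387 -0.2283  0.013 ]
scene clip_left 0.5 [280. 288.] [0.5869 0.1329 0.013 ]
scene clip_right 0.66 [352. 238.] [ 0.5949 -0.0892  0.013 ]
scene mill 0.9 [373. 210.] [ 0.6461 -0.2443  0.    ]
scene jar_a 0.76 [235. 268.] [0.7154 0.1271 0.    ]
scene jar_a 0.73 [301. 232.] [ 0.7094 -0.0564  0.    ]
top ledge 0.95 [290. 305.] [0.4855 0.0251 0.    ]
top ledge_left 0.85 [199. 281.] [0.5267 0.1879 0.004 ]
top ledge_left 0.23 [288. 305.] [0.4851 0.0274 0.004 ]
top ledge_right 0.67 [293. 236.] [0.6086 0.0204 0.004 ]
top ledge_right 0.66 [289. 306.] [0.4826 0.0265 0.004 ]
top rail 0.89 [293. 239.] [0.6052 0.0214 0.    ]
top rail_face 0.58 [291. 238.] [0.6062 0.0253 0.004 ]
top clip_left 0.54 [230. 244.] [0.5914 0.1345 0.013 ]
top mill 0.8 [441. 218.] [ 0.6454 -0.2525  0.    ]
top jar_a 0.87 [241. 179.] [0.7191 0.1213 0.    ]
top jar_a 0.6 [337. 186.] [ 0.7067 -0.0605  0.    ]
1.0 [ 0.23167258 -0.4988373   0.21946058] [3.14155569e+00 3.42980254e-05 4.34841447e-01] [ 0.32403819 -0.08289726 -0.66870516] 0.09403920291731471
```

View pics/top0.png

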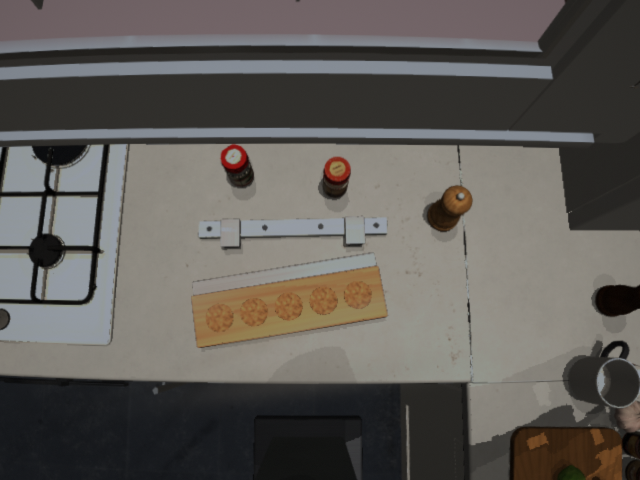

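```bash
python3 - <<'E'
from h import *
n="top"
f=np.load("top0.npz"); d=f["d"]
v,u=np.mgrid[0:480,0:640]; ok=d.ravel()>0
P=deproj(n,np.c_[u.ravel(),v.ravel()],d.ravel()); 
# board front/outline: top at z~.03
m=ok&(abs(P[:,2]-.03)<.006)&(P[:,0]>.38)&(P[:,0]<.58)&(abs(P[:,1]-.03)<.25)
M=m.reshape(480,640).astype(np.uint8); M=cv2.morphologyEx(cv2.morphologyEx(M,cv2.MORPH_CLOSE,np.ones((5,5))),cv2.MORPH_OPEN,np.ones((5,5)))
c=max(cv2.findContours(M,0,2)[0],key=cv2.contourArea)
Q=on_plane(n,c[:,0].astype(float),.03)[:,:2]
r=cv2.minAreaRect((Q*1000).astype(np.float32)); print("ledge board",r, cv2.boxPoints(r).round(0).tolist())
# rail top at .018 
m=ok&(abs(P[:,2]-.018)<.005)&(P[:,0]>.54)&(P[:,0]<.68)&(P[:,1]>-.2)&(P[:,1]<.22)
M=m.reshape(480,640).astype(np.uint8); M=cv2.morphologyEx(M,cv2.MORPH_OPEN,np.ones((3,3)))
pts=np.argwhere(M)[:,::-1].astype(float)
Q=on_plane(n,pts,.018)[:,:2]; r=cv2.minAreaRect((Q*1000).astype(np.float32)); print("rail",len(Q),r,cv2.boxPoints(r).round(0).tolist())
cv2.imwrite("pics/railmask.png",M*255)
E
```

```text
ledge board ((480.99017333984375, 26.064224243164062), (90.87965393066406, 330.484619140625), 9.762954711914062) [[408.0, 181.0], [464.0, -144.0], [554.0, -129.0], [498.0, 197.0]]
rail 2439 ((623.256103515625, 21.038299560546875), (30.97885513305664, 339.2007141113281), 1.5772219896316528) [[603.0, 190.0], [612.0, -149.0], [643.0, -148.0], [634.0, 191.0]]
```

The top view shows the rail at rows 217–238 (cols 198–387). The ledge is in front of it, at rows 255–347, turned about +0.17 rad (rail about +0.03), so its left end lags.

Emit:
move_arm([
  [-1,8.2,-10.4,0,0,0,0.265],
  [-1,8.2,-10.4,0,0,0,0.265],
  [-1,8.2,-10.4,0,0,0,0.265],
  [-1,8.2,-10.4,0,0,0,0.265],
  [-1,8.2,-10.4,0,0,0,0.265],
  [-1,8.2,-10.4,0,0,0,0.265],
  [-1,8.2,-10.4,0,0,0,0.265],
  [-1,8.2,-10.4,0,0,0,0.265],
  [-1,8.2,-10.4,2,0,0,0.265],
  [-1,8.2,-10.4,2,0,0,0.265],
  [-1,8.2,-10.4,2,0,0,0.265],
  [-1,8.2,-10.4,2,0,0,0.265],
], grip_force=20)

```text
time_s: 2.2
ee_pos: [0.3672, 0.0743, 0.1479]
eef_rot: [3.141, -0.001, 0.17]
force: [2.0, -1.4, 0.1]
grip_width: 0.0023
grip_force: 0.0
```

Emit:
move_arm([
  [-1,0.4,-1.3,0,0,0,0],
  [-1,0.4,-1.3,0,0,0,0],
  [-1,0.4,-1.3,1,0,0,0],
  [-1,0.4,-1.3,1.8,0,0,0],
  [-1,0.4,-1.3,1.8,0,0,0],
  [-1,0.4,-1.3,1.8,0,0,0],
])

```text
time_s: 2.8
ee_pos: [0.3761, 0.1397, 0.0591]
eef_rot: [3.142, 0.001, 0.17]
force: [-0.6, 0.7, 0.4]
grip_width: 0.0004
grip_force: 0.0
```

Emit:
move_arm([
  [-1,0,0,0.75,0,0,0],
  [-1,0.2,0,0.75,0,0,0],
  [-1,0.4,0,0.75,0,0,0],
  [-1,0.55,0,0.75,0,0,0],
  [-1,0.65,0,0.75,0,0,0],
  [-1,0.75,0,0.75,0,0,-0.03],
  [-1,0.85,0,0.75,0,0,0.05],
  [-1,0.95,0,0.75,0,0,0.1],
  [-1,1.05,0,0.75,0,0,0.12],
  [-1,1.1,0,0.75,0,0,0.12],
])

```text
time_s: 3.8
ee_pos: [0.4306, 0.1491, 0.0212]
eef_rot: [-3.141, -0.0, 0.05]
force: [-2.9, 1.1, 1.8]
grip_width: 0.0007
grip_force: 1.8
```

```bash
cat >> h.py <<'E'
def look(name):
    im,d=ctrl.camera("top"); cv2.imwrite(f"pics/{name}.png",im[:,:,::-1])
    v,u=np.mgrid[0:480,0:640]; P=deproj("top",np.c_[u.ravel(),v.ravel()],d.ravel())
    hsv=cv2.cvtColor(im,cv2.COLOR_RGB2HSV).reshape(-1,3)
    m=(d.ravel()>0)&(abs(P[:,2]-.03)<.007)&(P[:,0]>.38)&(P[:,0]<.60)&(abs(P[:,1]-.03)<.25)&(hsv[:,1]>70)
    M=m.reshape(480,640).astype(np.uint8); M=cv2.morphologyEx(cv2.morphologyEx(M,cv2.MORPH_CLOSE,np.ones((5,5))),cv2.MORPH_OPEN,np.ones((5,5)))
    c=max(cv2.findContours(M,0,2)[0],key=cv2.contourArea)
    Q=on_plane("top",c[:,0].astype(float),.03)[:,:2]; r=cv2.minAreaRect((Q*1000).astype(np.float32))
    b=cv2.boxPoints(r); print(np.round(r[0],1),np.round(r[1],1),round(r[2],2),b.round(0).tolist())
    a=np.radians(r[2] if r[2]<45 else r[2]-90); c0=np.array(r[0])
    ca=.0275; o=np.array([607.8,20.6]); Rr=np.array([[np.cos(ca),np.sin(ca)],[-np.sin(ca),np.cos(ca)]])
    for s in(150,-150):
        p=c0+73*np.array([np.cos(a),np.sin(a)])+s*np.array([-np.sin(a),np.cos(a)]); print("end",s,(Rr@(p-o)).round(1))
    print("ledge yaw",round(a,3)); o=ctrl.get_obs(); print(o["time_s"],o["ee_pos"].round(4),o["eef_rot"],o["force"])
E
python3 -c "
from h import *
look('t1')"
```

```text
[492.   23.2] [ 89.9 328.2] 3.45 [[437.0, 184.0], [457.0, -143.0], [547.0, -138.0], [527.0, 190.0]]
end 150 [-47.6 158.1]
end -150 [ -37.8 -141.8]
ledge yaw 0.06
3.85 [0.4307 0.1491 0.0211] [-3.14146372e+00 -5.79555486e-04  5.09255978e-02] [-0.60389077  0.60882632  1.02542533]
```

Emit:
move_arm([
  [-1,-0.4,0,0,0,0,0],
  [-1,-0.4,-0.9,0,0,0,0],
  [-1,-0.4,-1.6,0,0,0,0],
  [-1,-0.2,-1.6,0,0,0,0],
  [-1,0.5,-1.6,0,0,0,0],
  [-1,1.1,-1.6,0,0,0,0],
  [-1,1.1,-1.2,0,0,0,0],
  [-1,1.1,-1.0,0,0,0,0],
  [-1,1.1,-0.9,0,0,0,0],
  [-1,1.1,-0.8,0,0,0,0],
  [-1,1.1,-0.8,0,0,0,0],
])

```text
time_s: 4.95
ee_pos: [0.4829, 0.1913, 0.0208]
eef_rot: [3.141, -0.0, 0.05]
force: [-1.2, -0.1, -0.0]
grip_width: 0.0008
grip_force: 0.0
```

```bash
python3 -c "
from h import *
look('t2')"
```

```text
[492.4  13.5] [ 89.9 328.5] 3.63 [[437.0, 175.0], [458.0, -153.0], [548.0, -148.0], [527.0, 180.0]]
end 150 [-48.  148.6]
end -150 [ -37.2 -151.2]
ledge yaw 0.063
5.0 [0.4829 0.1916 0.0209] [ 3.14148025e+00 -2.25528919e-04  4.99398526e-02] [ 0.04712888  1.13618712 -0.68207939]
```

Emit:
move_arm([
  [-1,0,-0.6,0,0,0,0],
  [-1,-0.7,-0.6,0,0,0,0],
  [-1,-1.4,-0.6,0,0,0,0],
  [-1,-1.4,0.2,0,0,0,0],
  [-1,-1.4,1.05,0,0,0,0],
  [-1,-1.2,1.05,0,0,0,0],
  [-1,-1.05,1.05,0,0,0,0],
  [-1,-0.95,1.05,0,0,0,0],
  [-1,-0.9,1.05,0,0,0,0.02],
  [-1,-1.4,1.05,0,0,0,0.025],
  [1,-1.4,2.2,0,0,0,0.025],
  [1,-1.4,3.2,0,0,0,0.025],
])

```text
time_s: 6.2
ee_pos: [0.4206, 0.0363, 0.0207]
eef_rot: [3.141, -0.001, 0.029]
force: [1.3, -0.3, -0.2]
grip_width: 0.013
grip_force: 0.0
```

```bash
python3 -c "
from h import *
look('t3')"
```

```text
[496.5  13.9] [ 89.7 329. ] 0.9 [[449.0, 178.0], [454.0, -151.0], [544.0, -150.0], [539.0, 179.0]]
end 150 [-36.7 145.5]
end -150 [ -40.2 -154.5]
ledge yaw 0.016
6.25 [0.4211 0.0298 0.0207] [ 3.14063345e+00 -9.20911840e-04  2.30089268e-02] [ 1.43636383 -2.08467673  0.45885163]
```

Emit:
move_arm([
  [1,0,0.3,0,0,0,0],
  [1,0,0.3,0,0,0,0],
  [1,0,0.3,0,0,0,0],
  [1,0.1,0.3,0,0,0,0],
  [1,0.25,0.3,0,0,0,0],
  [1,0.4,0.3,0,0,0,0],
  [1,0.5,0.3,0,0,0,0],
  [1,0.6,0.3,0,0,0,0],
  [1,0.7,0.3,0,0,0,0],
  [1,0.8,0.3,0,0,0,0],
  [1,0.85,0.3,0,0,0,0],
  [1,0.85,0.3,0,0,0,0],
])

```text
time_s: 7.45
ee_pos: [0.4641, 0.0219, 0.0208]
eef_rot: [3.142, -0.001, 0.025]
force: [-1.2, 1.0, 0.2]
grip_width: 0.0938
grip_force: 0.0
```

```bash
python3 -c "
from h import *
look('t4')"
```

```text
[518.2  11.9] [ 90.  328.8] 1.45 [[469.0, 175.0], [477.0, -154.0], [567.0, -151.0], [559.0, 177.0]]
end 150 [-16.5 143.6]
end -150 [ -17.2 -156.4]
ledge yaw 0.025
7.5 [0.464  0.0218 0.0208] [ 3.14150939e+00 -1.16223300e-03  2.47179415e-02] [-0.79540193 -0.43711307  1.25651738]
```

View pics/t4.png

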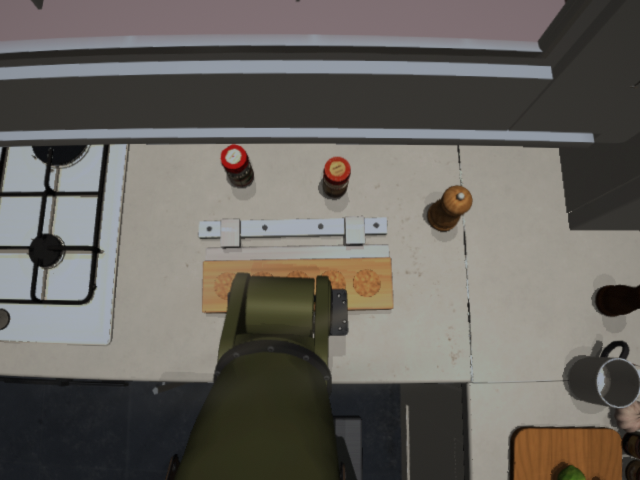

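The ledge is parallel to the rail, with the tongue (rows 247–258) just at the clips, but it sits about 6 mm toward the right. I'll nudge its right end to centre it.

Emit:
move_arm([
  [-1,-0.7,0,0,0,0,0],
  [-1,-0.7,1,0,0,0,0],
  [-1,-0.7,2,0,0,0,0],
  [-1,-0.7,3,0,0,0,0],
  [-1,-0.7,4,0,0,0,0],
  [-1,-0.7,4.5,0,0,0,0],
  [-1,0,4.5,0,0,0,0],
  [-1,0.8,4.5,0,0,0,0],
  [-1,0.8,4.1,0,0,0,0],
  [-1,0.8,3.85,0,0,0,0],
  [-1,0.8,3.7,0,0,0,0],
  [-1,0.8,3.65,0,0,0,0],
])

```text
time_s: 8.7
ee_pos: [0.5076, -0.1589, 0.0208]
eef_rot: [-3.141, 0.0, 0.025]
force: [-0.4, -0.1, -0.2]
grip_width: 0.0025
grip_force: 0.0
```

```bash
python3 -c "
from h import *
look('t5')"
```

```text
[517.5  53.1] [ 89.8 264.8] 0.99 [[470.0, 185.0], [475.0, -80.0], [565.0, -78.0], [560.0, 186.0]]
end 150 [-14.9 184.2]
end -150 [ -17.9 -115.8]
ledge yaw 0.017
8.75 [ 0.5077 -0.159   0.0209] [-3.14140477e+00 -4.15317317e-05  2.51921586e-02] [ 0.60290422  0.72572703 -0.37334691]
```

Emit:
move_arm([
  [-1,0,0.5,0,0,0,0],
  [-1,-0.8,0.5,0,0,0,0],
  [-1,-1.6,0.5,0,0,0,0],
  [-1,-1.6,-0.5,0,0,0,0],
  [-1,-1.6,-1.5,0,0,0,0],
  [-1,-1.6,-2.5,0,0,0,0],
  [-1,-1.6,-3.5,0,0,0,0],
  [-1,-1.6,-4.5,0,0,0,0],
  [-1,-1.6,-5.5,0,0,0,0],
  [-1,-1.6,-6.0,0,0,0,0],
  [-1,-1.3,-6.0,0,0,0,0],
  [-1,-1.2,-6.0,0,0,0,0],
])

```text
time_s: 9.95
ee_pos: [0.4414, 0.1393, 0.021]
eef_rot: [-3.141, -0.001, 0.026]
force: [-0.2, -0.0, 0.0]
grip_width: 0.0002
grip_force: 0.0
```

```bash
python3 -c "
from h import *
look('t6')"
```

```text
[518.6  21.1] [ 88.6 329. ] 0.24 [[474.0, 185.0], [475.0, -144.0], [564.0, -143.0], [562.0, 186.0]]
end 150 [-12.7 151.2]
end -150 [ -19.7 -148.7]
ledge yaw 0.004
10.0 [0.4416 0.1387 0.0209] [-3.14137787e+00 -9.02380749e-04  2.46264140e-02] [-0.22353785 -0.42982636 -0.16339867]
```

Emit:
move_arm([
  [-1,0.25,0,0,0,0,0],
  [-1,0.42,0,0,0,0,0],
  [-1,0.48,0,0,0,0,0],
  [-1,0.54,0,0,0,0,0],
  [-1,0.6,0,0,0,0,0],
  [-1,0.64,0,0,0,0,0],
  [-1,0.64,0,0,0,0,0],
])

```text
time_s: 10.7
ee_pos: [0.4717, 0.1394, 0.0204]
eef_rot: [-3.141, 0.002, 0.024]
force: [-4.8, 3.5, 1.7]
grip_width: 0.0007
grip_force: 2.6
```

```bash
python3 -c "
from h import *
look('t7')"
```

```text
[ 5.225e+02 -5.000e-01] [283.8  89.7] 88.62 [[474.0, -141.0], [564.0, -143.0], [571.0, 140.0], [481.0, 142.0]]
end 150 [ -5.2 127.3]
end -150 [ -20.7 -172.3]
ledge yaw -0.024
10.75 [0.4716 0.1394 0.0204] [-3.14129964e+00  2.13491189e-03  2.38865639e-02] [-5.63957117  3.36761814  2.09460632]
```

Emit:
move_arm([
  [-1,-0.7,0,0,0,0,0],
  [-1,-0.7,1,0,0,0,0],
  [-1,-0.7,2,0,0,0,0],
  [-1,-0.7,3,0,0,0,0],
  [-1,-0.7,4,0,0,0,0],
  [-1,-0.7,5,0,0,0,0],
  [-1,-0.5,5,0,0,0,0],
  [-1,-0.3,5,0,0,0,0],
  [-1,-0.2,5,0,0,0,0],
  [-1,-0.1,5,0,0,0,0],
  [-1,0,5,0,0,0,0],
  [-1,0.06,5,0,0,0,0],
])

```text
time_s: 11.95
ee_pos: [0.4813, -0.1088, 0.0202]
eef_rot: [-3.142, 0.003, 0.027]
force: [-7.3, -5.2, 3.3]
grip_width: 0.0003
grip_force: 4.0
```

```bash
python3 -c "
from h import *
look('t8')"
```

```text
[529.7  52.3] [ 90.6 267.9] 1.59 [[481.0, 185.0], [488.0, -83.0], [579.0, -80.0], [571.0, 187.0]]
end 150 [ -4.2 183.8]
end -150 [  -4.1 -116.2]
ledge yaw 0.028
12.0 [ 0.4816 -0.1087  0.0203] [3.14156395e+00 2.26228431e-03 2.75625843e-02] [-3.30511855 -1.7572422  -1.80491441]
```

Emit:
move_arm([
  [-1,-0.6,0,0,0,0,0],
  [-1,-0.6,-1,0,0,0,0],
  [-1,-0.6,-2,0,0,0,0],
  [-1,-0.6,-3,0,0,0,0],
  [-1,-0.6,-4,0,0,0,0],
  [-1,-0.6,-5,0,0,0,0],
  [-1,-0.4,-5,0,0,0,0],
  [-1,-0.2,-5,0,0,0,0],
  [-1,-0.1,-5,0,0,0,0],
  [-1,-0.05,-5,0,0,0,0],
  [-1,0,-5,0,0,0,0],
])

```text
time_s: 13.1
ee_pos: [0.4747, 0.1389, 0.0204]
eef_rot: [3.142, 0.003, 0.023]
force: [-12.6, 3.5, 9.4]
grip_width: 0.0003
grip_force: 6.2
```

Emit:
move_arm([
  [-1,0.02,0,0,0,0,0],
  [-1,0.04,0,0,0,0,0],
  [-1,0.04,0,0,0,0,0],
])

```text
time_s: 13.4
ee_pos: [0.4763, 0.1392, 0.0204]
eef_rot: [-3.141, 0.004, 0.023]
force: [-10.1, 4.7, 6.6]
grip_width: 0.0003
grip_force: 4.9
```

Emit:
move_arm([
  [-1,0.01,0,0,0,0,0],
  [-1,0.02,0,0,0,0,0],
  [-1,0.02,0,0,0,0,0],
])

```text
time_s: 13.7
ee_pos: [0.4772, 0.1393, 0.0204]
eef_rot: [-3.141, 0.004, 0.023]
force: [-10.4, 5.3, 6.9]
grip_width: 0.0004
grip_force: 5.2
```

Emit:
move_arm([
  [-1,0.01,0,0,0,0,0],
  [-1,0.02,0,0,0,0,0],
  [-1,0.02,0,0,0,0,0],
])

```text
time_s: 14.0
ee_pos: [0.4776, 0.1393, 0.0204]
eef_rot: [-3.141, 0.005, 0.023]
force: [-15.4, 6.3, 11.0]
grip_width: 0.0005
grip_force: 7.8
```

Emit:
move_arm([
  [-1,0.005,0,0,0,0,0],
  [-1,0.01,0,0,0,0,0],
  [-1,0.01,0,0,0,0,0],
])

```text
time_s: 14.3
ee_pos: [0.4776, 0.1393, 0.0204]
eef_rot: [-3.141, 0.006, 0.023]
force: [-19.3, 4.6, 14.0]
grip_width: 0.0008
grip_force: 9.6
```

```bash
python3 -c "
from h import *
for i in range(4):
    ctrl.camera('top'); o=ctrl.get_obs(); print(o['ee_pos'].round(5),o['force'].round(1))"
```

```text
[0.47761 0.1393  0.02041] [-19.1   4.5  15.2]
[0.47764 0.13931 0.0204 ] [-19.    5.   13.9]
[0.47763 0.13933 0.02039] [-19.9   5.9  15.3]
[0.47763 0.13932 0.02041] [-18.8   5.3  14. ]
```

Emit:
move_arm([
  [-1,0.002,0,0,0,0,0],
  [-1,0.002,0,0,0,0,0],
  [-1,0.002,0,0,0,0,0],
  [-1,0.002,0,0,0,0,0],
  [-1,0.002,0,0,0,0,0],
  [-1,0.002,0,0,0,0,0],
  [-1,0.002,0,0,0,0,0],
  [-1,0.002,0,0,0,0,0],
  [-1,0.002,0,0,0,0,0],
  [-1,0.002,0,0,0,0,0],
  [-1,0.002,0,0,0,0,0],
  [-1,0.002,0,0,0,0,0],
])

```text
time_s: 15.7
ee_pos: [0.4777, 0.1393, 0.0204]
eef_rot: [-3.141, 0.006, 0.023]
force: [-20.0, 5.8, 15.1]
grip_width: 0.0005
grip_force: 10.0
```

Emit:
move_arm([
  [-1,-0.2,0,0,0,0,0],
  [-1,-0.7,0,0,0,0,0],
  [-1,-0.7,1,0,0,0,0],
  [-1,-0.7,2,0,0,0,0],
  [-1,-0.7,3,0,0,0,0],
  [-1,-0.7,4,0,0,0,0],
  [-1,-0.7,5,0,0,0,0],
  [-1,-0.4,5,0,0,0,0],
  [-1,-0.25,5,0,0,0,0],
  [-1,-0.15,5,0,0,0,0],
  [-1,-0.1,5,0,0,0,0],
  [-1,-0.1,5,0,0,0,0],
])

```text
time_s: 16.9
ee_pos: [0.4813, -0.1093, 0.0206]
eef_rot: [-3.141, 0.0, 0.026]
force: [0.3, 0.0, -0.1]
grip_width: 0.0003
grip_force: 0.0
```

Emit:
move_arm([
  [-1,0.02,0,0,0,0,0],
  [-1,0.04,0,0,0,0,0],
  [-1,0.04,0,0,0,0,0],
])

```text
time_s: 17.2
ee_pos: [0.4826, -0.1097, 0.0206]
eef_rot: [-3.141, 0.002, 0.025]
force: [-6.9, 1.1, 2.8]
grip_width: 0.0001
grip_force: 2.8
```

Emit:
move_arm([
  [-1,0.02,0,0,0,0,0],
  [-1,0.04,0,0,0,0,0],
  [-1,0.04,0,0,0,0,0],
])

```text
time_s: 17.5
ee_pos: [0.4844, -0.11, 0.0206]
eef_rot: [3.142, 0.002, 0.025]
force: [-7.7, -2.9, 4.6]
grip_width: 0.0006
grip_force: 3.8
```

Emit:
move_arm([
  [-1,0.01,0,0,0,0,0],
  [-1,0.02,0,0,0,0,0],
  [-1,0.02,0,0,0,0,0],
])

```text
time_s: 17.8
ee_pos: [0.4846, -0.1101, 0.0205]
eef_rot: [-3.141, 0.004, 0.025]
force: [-14.4, -4.3, 9.2]
grip_width: 0.0006
grip_force: 7.1
```

Emit:
move_arm([
  [-1,0.006,0,0,0,0,0],
  [-1,0.012,0,0,0,0,0],
  [-1,0.012,0,0,0,0,0],
])

```text
time_s: 18.1
ee_pos: [0.4847, -0.1101, 0.0206]
eef_rot: [-3.141, 0.006, 0.025]
force: [-17.6, -5.4, 13.3]
grip_width: 0.0005
grip_force: 9.6
```

Emit:
move_arm([
  [-1,0.006,0,0,0,0,0],
  [-1,0.006,0,0,0,0,0],
  [-1,0.006,0,0,0,0,0],
])

```text
time_s: 18.4
ee_pos: [0.4847, -0.11, 0.0206]
eef_rot: [-3.141, 0.006, 0.025]
force: [-20.9, -4.7, 16.3]
grip_width: 0.0002
grip_force: 10.8
```

Emit:
move_arm([
  [-1,-0.001,0,0,0,0,0],
  [-1,-0.001,0,0,0,0,0],
  [-1,-0.001,0,0,0,0,0],
  [-1,-0.001,0,0,0,0,0],
  [-1,-0.001,0,0,0,0,0],
  [-1,-0.001,0,0,0,0,0],
  [-1,-0.001,0,0,0,0,0],
  [-1,-0.001,0,0,0,0,0],
  [-1,-0.001,0,0,0,0,0],
  [-1,-0.001,0,0,0,0,0],
  [-1,-0.001,0,0,0,0,0],
  [-1,-0.001,0,0,0,0,0],
])

```text
time_s: 19.6
ee_pos: [0.4847, -0.11, 0.0205]
eef_rot: [-3.141, 0.006, 0.025]
force: [-21.5, -5.2, 15.0]
grip_width: 0.0005
grip_force: 10.6
```

Emit:
move_arm([
  [-1,-0.2,0,0,0,0,0],
  [-1,-0.8,0,0,0,0,0],
  [-1,-1.2,0,-0.6,0,0,0],
  [-1,-1.2,0,-1.5,0,0,0],
  [-1,-1.4,1,-2.5,0,0,0],
  [-1,-1.6,2,-3.5,0,0,0],
  [-1,-1.8,3,-4,0,0,0],
  [-1,-2,4,-4,0,0,0],
  [-1,-2,4,-4,0,0,0],
])

```text
time_s: 20.5
ee_pos: [0.3916, -0.3141, 0.2221]
eef_rot: [3.14, -0.002, 0.025]
force: [0.9, -0.4, -1.0]
grip_width: 0.0004
grip_force: 0.0
```

```bash
python3 -c "
from h import *
look('t9')
im=cv2.imread('pics/t9.png'); cv2.imwrite('pics/t9c.png',cv2.resize(im[190:340,170:480],None,fx=2.5,fy=2.5,interpolation=2))"
```

```text
[534.6  21.5] [ 90.6 329.1] 1.79 [[484.0, 185.0], [494.0, -144.0], [585.0, -142.0], [575.0, 187.0]]
end 150 [ -0.7 153.2]
end -150 [   0.4 -146.8]
ledge yaw 0.031
20.55 [ 0.3909 -0.319   0.2235] [ 3.13758192e+00 -2.50102189e-03  2.26138416e-02] [-0.48562503 -2.65163349 -0.16242552]
```

View pics/t9c.png

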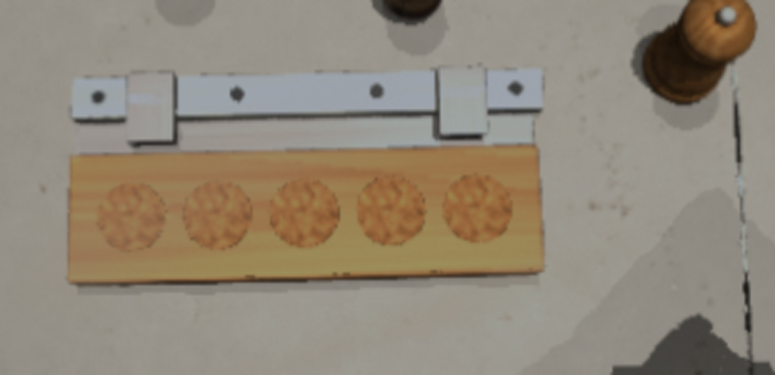

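The view shows the tongue under both clip housings and against the bar, and the jars and mill undisturbed. The left end reads −0.7 mm, so I'll touch it to check that it did not back out.

Emit:
move_arm([
  [-1,0.5,-1,0,0,0,0],
  [-1,0.9,-2,0,0,0,0],
  [-1,0.9,-3,0,0,0,0],
  [-1,0.9,-4,0,0,0,0],
  [-1,0.9,-5,0,0,0,0],
  [-1,0.9,-6,0,0,0,0],
  [-1,0.9,-7,0,0,0,0],
  [-1,0.9,-8,0,0,0,0],
  [-1,0.9,-9,0,0,0,0],
  [-1,0.9,-9,1,0,0,0],
  [-1,0.9,-9,2,0,0,0],
  [-1,0.9,-9,2,0,0,0],
])

```text
time_s: 21.75
ee_pos: [0.4228, 0.1384, 0.116]
eef_rot: [3.14, 0.009, 0.026]
force: [-0.3, -0.3, 1.3]
grip_width: 0.0007
grip_force: 0.0
```

Emit:
move_arm([
  [-1,0,0,1,0,0,0],
  [-1,0,0,2,0,0,0],
  [-1,0,0,2,0,0,0],
  [-1,0,0,2,0,0,0],
])

```text
time_s: 22.15
ee_pos: [0.427, 0.1385, 0.0229]
eef_rot: [-3.141, -0.001, 0.024]
force: [0.3, 0.5, 0.8]
grip_width: 0.0006
grip_force: 0.0
```

Emit:
move_arm([
  [-1,0.4,0,0,0,0,0],
  [-1,0.7,0,0,0,0,0],
  [-1,0.9,0,0,0,0,0],
  [-1,0.97,0,0,0,0,0],
  [-1,0.97,0,0,0,0,0],
  [-1,0.97,0,0,0,0,0],
])

```text
time_s: 22.75
ee_pos: [0.4743, 0.1397, 0.0213]
eef_rot: [-3.142, -0.0, 0.025]
force: [0.1, -0.3, -0.5]
grip_width: 0.0003
grip_force: 0.0
```

Emit:
move_arm([
  [-1,0.01,0,0,0,0,0],
  [-1,0.02,0,0,0,0,0],
  [-1,0.02,0,0,0,0,0],
])

```text
time_s: 23.05
ee_pos: [0.4754, 0.1398, 0.0207]
eef_rot: [3.142, 0.0, 0.025]
force: [-0.7, -0.2, -0.1]
grip_width: 0.0003
grip_force: 0.0
```

Emit:
move_arm([
  [-1,0.01,0,0,0,0,0],
  [-1,0.02,0,0,0,0,0],
  [-1,0.02,0,0,0,0,0],
])

```text
time_s: 23.35
ee_pos: [0.4766, 0.1398, 0.0206]
eef_rot: [3.142, 0.0, 0.025]
force: [-0.6, -0.0, 0.3]
grip_width: 0.0002
grip_force: 0.0
```

Emit:
move_arm([
  [-1,0.01,0,0,0,0,0],
  [-1,0.02,0,0,0,0,0],
  [-1,0.02,0,0,0,0,0],
])

```text
time_s: 23.65
ee_pos: [0.4774, 0.1398, 0.0207]
eef_rot: [3.142, 0.001, 0.025]
force: [-3.5, -0.4, 2.2]
grip_width: 0.0002
grip_force: 1.2
```

Emit:
move_arm([
  [-1,0.01,0,0,0,0,0],
  [-1,0.02,0,0,0,0,0],
  [-1,0.02,0,0,0,0,0],
])

```text
time_s: 23.95
ee_pos: [0.4776, 0.1398, 0.0206]
eef_rot: [3.141, 0.002, 0.025]
force: [-8.8, 0.6, 7.2]
grip_width: 0.0005
grip_force: 4.5
```

Emit:
move_arm([
  [-1,0.008,0,0,0,0,0],
  [-1,0.016,0,0,0,0,0],
  [-1,0.016,0,0,0,0,0],
])

```text
time_s: 24.25
ee_pos: [0.4778, 0.1399, 0.0206]
eef_rot: [3.141, 0.004, 0.025]
force: [-12.5, 0.5, 11.5]
grip_width: 0.0004
grip_force: 6.8
```

Emit:
move_arm([
  [-1,0.01,0,0,0,0,0],
  [-1,0.02,0,0,0,0,0],
  [-1,0.024,0,0,0,0,0],
  [-1,0.024,0,0,0,0,0],
])

```text
time_s: 24.65
ee_pos: [0.478, 0.1399, 0.0206]
eef_rot: [3.141, 0.006, 0.025]
force: [-23.2, -1.2, 20.2]
grip_width: 0.0003
grip_force: 11.5
```

Emit:
move_arm([
  [-1,-0.007,0,0,0,0,0],
  [-1,-0.007,0,0,0,0,0],
  [-1,-0.007,0,0,0,0,0],
  [-1,-0.007,0,0,0,0,0],
  [-1,-0.007,0,0,0,0,0],
  [-1,-0.007,0,0,0,0,0],
  [-1,-0.007,0,0,0,0,0],
  [-1,-0.007,0,0,0,0,0],
  [-1,-0.007,0,0,0,0,0],
  [-1,-0.007,0,0,0,0,0],
  [-1,-0.007,0,0,0,0,0],
  [-1,-0.007,0,0,0,0,0],
])

```text
time_s: 25.85
ee_pos: [0.4779, 0.1399, 0.0206]
eef_rot: [3.141, 0.006, 0.025]
force: [-19.5, 0.2, 18.0]
grip_width: 0.0005
grip_force: 10.1
```

Emit:
move_arm([
  [-1,-0.2,0,0,0,0,0],
  [-1,-0.7,0,0,0,0,0],
  [-1,-0.7,1,0,0,0,0],
  [-1,-0.7,2,0,0,0,0],
  [-1,-0.7,3,0,0,0,0],
  [-1,-0.7,4,0,0,0,0],
  [-1,-0.7,5,0,0,0,0],
  [-1,-0.4,5,0,0,0,0],
  [-1,-0.2,5,0,0,0,0],
  [-1,-0.1,5,0,0,0,0],
  [-1,-0.08,5,0,0,0,0],
  [-1,-0.08,5,0,0,0,0],
])

```text
time_s: 27.05
ee_pos: [0.4823, -0.1092, 0.0206]
eef_rot: [-3.141, 0.0, 0.027]
force: [0.1, 0.1, 0.6]
grip_width: 0.0004
grip_force: 0.0
```

Emit:
move_arm([
  [-1,0.02,0,0,0,0,0],
  [-1,0.04,0,0,0,0,0],
  [-1,0.04,0,0,0,0,0],
])

```text
time_s: 27.35
ee_pos: [0.4844, -0.11, 0.0207]
eef_rot: [3.142, -0.0, 0.025]
force: [0.2, 0.0, -0.9]
grip_width: 0.0006
grip_force: 0.0
```

Emit:
move_arm([
  [-1,0.01,0,0,0,0,0],
  [-1,0.02,0,0,0,0,0],
  [-1,0.02,0,0,0,0,0],
])

```text
time_s: 27.65
ee_pos: [0.4846, -0.11, 0.0207]
eef_rot: [-3.141, 0.002, 0.025]
force: [-7.7, 0.7, 6.5]
grip_width: 0.0003
grip_force: 3.8
```

Emit:
move_arm([
  [-1,0.01,0,0,0,0,0],
  [-1,0.016,0,0,0,0,0],
  [-1,0.016,0,0,0,0,0],
])

```text
time_s: 27.95
ee_pos: [0.4846, -0.11, 0.0206]
eef_rot: [-3.141, 0.004, 0.025]
force: [-14.6, -0.2, 11.2]
grip_width: 0.0003
grip_force: 7.1
```

Emit:
move_arm([
  [-1,0.006,0,0,0,0,0],
  [-1,0.012,0,0,0,0,0],
  [-1,0.012,0,0,0,0,0],
  [-1,0.012,0,0,0,0,0],
  [-1,0.012,0,0,0,0,0],
  [-1,0.012,0,0,0,0,0],
  [-1,0.012,0,0,0,0,0],
  [-1,0.012,0,0,0,0,0],
  [-1,0.012,0,0,0,0,0],
  [-1,0.012,0,0,0,0,0],
  [-1,0.012,0,0,0,0,0],
  [-1,0.012,0,0,0,0,0],
])

```text
time_s: 29.15
ee_pos: [0.4847, -0.11, 0.0206]
eef_rot: [-3.141, 0.005, 0.025]
force: [-19.5, 0.4, 15.9]
grip_width: 0.0005
grip_force: 9.5
```

Emit:
move_arm([
  [-1,0.0,0,0,0,0,0],
  [-1,-0.2,0,0,0,0,0],
  [-1,-0.8,0,0,0,0,0],
  [-1,-1.2,0,-0.6,0,0,0],
  [-1,-1.2,0,-1.5,0,0,0],
  [-1,-1.4,1,-2.5,0,0,0],
  [-1,-1.6,2,-3.5,0,0,0],
  [-1,-1.8,3,-4,0,0,0],
  [-1,-2,4,-4,0,0,0],
  [-1,-2,4,-4,0,0,0],
  [-1,-2,4,-4,0,0,0],
])

```text
time_s: 30.25
ee_pos: [0.3909, -0.3165, 0.222]
eef_rot: [3.139, -0.002, 0.021]
force: [0.3, 0.5, -0.3]
grip_width: 0.0004
grip_force: 0.0
```

```bash
python3 -c "
from h import *
look('t10'); print(ctrl.hand_in())"
```

```text
[534.7  21.5] [ 90.2 329.1] 1.57 [[485.0, 185.0], [494.0, -144.0], [584.0, -142.0], [575.0, 187.0]]
end 150 [-1.00e-01  1.53e+02]
end -150 [-1.00e-01 -1.47e+02]
ledge yaw 0.027
30.3 [ 0.3911 -0.3142  0.2209] [ 3.14088883e+00 -7.41977469e-04  2.15864551e-02] [-0.41822571  0.13362827  0.22011315]
the job is handed in; nothing more can be done
None
```

The job is handed in at about 30 s: the ledge is under both clips with both ends measuring within about 0.1 mm of home, about 3 mm off centre, and left then right were bedded at about 20 N for a second. I did that bedding pass twice because the left end first read 0.7 mm out; the highest reading was 23 N.

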